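# Pin the plate in line and nip up the clamp knob under the reader's base

### The job

Line up the swing plate on the raised reader base by putting the drift pin from its stand down through the plate's hole and the hole in the deck below, until its head sits on the plate, and leave it there. Then turn the five-armed clamp knob under the deck's edge counter-clockwise (seen from above) up to its stop and nip it tight with a firm but gentle push of about 12 newtons on an arm (never above 40). Leave the tube rack, the tip box and the check block where they stand.

Things in the scene. Friction and masses are not known exactly. Their poses are not given: they have to be found in the camera images.
- deck: The reader's raised base: a grey deck 260 (x) x 200 (y) x 10 mm carried on its legs, its underside 100 mm and its top 110 mm above the table. Origin on the table under the deck's centre; z up. A solid cheek stands under the +y edge and two 14 mm wide legs under the -y corners (x = +-118 mm); the space below is otherwise open. A white light bar 45 mm tall stands on the deck along its +x end (x 100 to 130, y -25 to 95 mm).
- deck_hole (a point): Centre of the mouth of the 14 mm through hole in the deck, at the deck's top face (hidden under the swing plate except through its hole). At x -60, y 45, z 110 mm of the deck; axes as the deck.
- plate_hole (a point): Centre of the mouth of the 14 mm through hole in the aluminium swing plate, at that plate's top face. The plate is 6 mm thick, lies on the deck and swings stiffly about a stud 120 mm from this hole, towards the deck's +x. It may start up to 5 mm out of line with the deck hole, either way along the deck's y. A further steel well plate lies on it (top 12 mm above the deck), clear of the hole by 30 mm.
- swing_plate (a joint): Swing of the plate about its stud (rad), counter-clockwise from above positive; 0 = the two holes in line; 0.01 moves the hole 1.2 mm. Moves with about 1 to 2 N at the hole.
- pin_grip (a point): Centre of the plain steel drift pin's round head, half-way up the head. The head is 22 mm across and 32 mm tall; below it is a shank 12 mm across and 40 mm long whose last 14 mm taper to a 4 mm wide blunt nose. The nose is 56 mm below this point. z along the pin, up. 90 g. It starts standing in its stand with the head resting on the stand's top.
- pin_tip (a point): The nose of the drift pin (its lower end).
- stand: Grey plastic block 64 x 64 x 48 mm, fixed to the table, in whose central hole (15 mm) the pin stands. Origin under its centre.
- knob_center (a point): Centre of the five-armed black clamp knob hung under the deck on an upright axis, 14 mm inside the deck's -y edge, at x -10, y -86, z 80 mm of the deck. Five arms, 72 degrees apart, 12 mm wide and 16 mm tall (72 to 88 mm above the table), reach 60 mm from the axis, so arms that point outwards stick out up to 46 mm beyond the deck's edge and can be pushed or pinched from above, beside the deck; hub 28 mm across. z up; -y along one of the arms, turning with the knob.
- knob (a joint): Turn of the clamp knob (rad), growing counter-clockwise seen from above, which is the tightening way (an outward arm moves towards the deck's +x); at 0 one arm points straight out, along the deck's -y. A friction of about 0.12 N m (2 to 4 N at an arm) resists all along; a hard stop at about 2.75 ends it. A push on an arm that points more than 30 degrees back (towards -x) from straight out tends to bind on the fingers' friction. It stays where it is left.
- tube_rack: Bystander: white tube rack, 100 x 64 x 55 mm, origin under its centre.
- check_block: Bystander: aluminium check block with two short studs, 95 x 55 x 48 mm, origin under its centre.
- tip_box: Bystander: closed box of pipette tips, 122 x 87 x 62 mm, origin under its centre.

How it is judged:
By the outcome, as a careful person would: the job done as asked, in the order asked, and still so for the second after the job is handed in, with the robot touching nothing.
It also fails if it takes over 67 s, if anything falls off the work surface, if the arm or the gripper's body presses on something with over 40 N, if the wrist force passes 120 N, or if a joint passes its speed limit or range.

### The arm

A 6-joint arm with a two-finger parallel gripper is mounted at the origin on the work surface. World frame = base frame: x ahead of the robot, y to its left, z up, the work surface at z = 0. Lengths are in mm, angles in rad, forces in N, time in s.
With the tool pointing down it reaches from about 275 to 750 mm from the base axis. Payload 10.2 kg.
Tool frame: the origin (TCP) lies at the very end of the fingers, on their centre line; the grasp point (between the pads) lies 19 mm behind it (ctrl.grip_depth is the distance from the TCP to the grasp point, in mm); z points along the fingers, x is the direction in which the jaws open and shut, and the axes are right-handed (so a half turn about z gives the same grasp; the last joint's range is limited). The gripper opens to 85 mm and grips with 20 to 120 N. Pads are 22 mm wide; open, the fingers measure 114 mm over their backs; the gripper's body (76 mm by 85 mm) begins 54 mm behind the grasp point. The pads swing forward as they close: fully open they stand 13 mm farther back than shut.
Start: joints at [0.923, 0.313, 1.498, -0, 1.331, -0.223], TCP at [216.386, 478.339, 231.294] pointing down, gripper open.
Joint ranges: [-2.94, 2.94], [-0.97, 2.17], [0.19, 2.56], [-1.23, 4.37], [0.02, 3.11], [-2.88, 2.88]. Speed limits (rad/s): [2.39, 2.39, 3.01, 3.14, 3.14, 3.14].

### API

Orientations are given as a unit quaternion [w, x, y, z].
In Python, from rig import ctrl gives the robot as it stands.
- The arm moves only by the tool play_rows, never from a script. Its argument "motion" is a list of rows, each a list of 2 entries, a list of its own where there are three numbers: the shift along the tool's x, y, z in mm, then the turn, a rotation vector about the tool's x, y, z in degrees. A call has 1 to 20 rows; each row shifts and turns the commanded pose from where the row before left it, along the tool's axes as they then stand; what a row does not reach is not made up. A row lasts 1/12 s, in which the tool goes at most 41.7 mm and 7.16 degrees, less where a joint would pass 70% of its speed; a pose out of reach is approached as far as the arm can. A call with a gripper value outside its range is refused whole. "fingers" is the finger opening in mm, from 0 to 85.4, set as the call begins (left out, the last holds). The fingers move at their own pace and stop on an object; "squeeze" is the grip in N (left out, the last holds). Time passes only in rows, so rows that do not move let the fingers close. It gives the time, the measured TCP pose, the force and the opening at its end, in the units of the state.
- ctrl.sense(): the state, without advancing time (a new reading comes with each control period).
- ctrl.capture(name): name is "scene" or "top"; returns the picture (420x560x3 uint8, red, green, blue); there is no depth.
- ctrl.get_calibration(name): a dict with "K" (3x3 intrinsics, pixels), "R" (3x3) and "t" (3): a world point X has camera coordinates R X + t. Camera axes: x right, y down, z forward; pixel columns grow to the right and rows downward; lengths in mm; the calibration is good to about 2 mm. A picture is of the moment at which its call begins. get_calibration takes no time and is no camera call.
- ctrl.finish_job(): hands the job in, once; it reports no verdict.
Trained networks look in the newest picture that a camera, given by its name, has taken for a name from the list of things; names that differ only in an ending like _2 or _b are one class to them, and where a whole thing is asked for, a point or a joint stands for the part that bears it (a point fixed in the world has none). Each returns a list of dicts, best first, with "p" (0 to 1); they miss things now and then, are a little off and sometimes report something else, mostly with a low value. They report only what shows in the picture. A call takes as long as a camera call.
- ctrl.spot_in(camera, name): "position" ([column, row] as shares, 0 to 1, of the picture: columns of its width, rows of its height, amid what is visible of it).
The state is a dict: "time_s": time; "joints": joint angles; "dq": joint speeds; "tau": joint torques, N m; "eef_pos": TCP position; "ee_rot": TCP orientation; "force": force on the tool from outside, world axes, zero at the start; "wrist_torque": the same for the moment, N m; "grip_width": opening from 0.0 (shut) to 1.0 (fully open).
Only numpy, scipy, OpenCV 4.12 (cv2) and the standard library are available. Lean on these libraries where they do the work, as an engineer would, in place of code of your own. Each camera call takes 0.05 s, during which the arm holds its last target. There are 200 camera calls.

## Working session

There is one attempt and no reset: what is moved stays moved. The work goes in short steps, Python scripts to look and compute and a tool call to move; the robot and the scene stay as the last step left them, time stands still between calls to the robot, and variables do not carry over. Pictures are saved under pics/ and viewed, about 8 in all and at most 12, crops included, and the job is handed in when it is done.

Besides the shell and the picture viewer there is one more tool, called after ">>>" by a JSON object that holds its "api" and its "payload". play_rows: Moves the arm, as the interface text tells. Its arguments: {"type":"object","properties":{"motion":{"type":"array"},"fingers":{"type":"number"},"squeeze":{"type":"number"}},"required":["motion"]}

```bash
mkdir -p pics
cat > h.py <<'E'
import numpy as np, cv2
from rig import ctrl
def cal(n):
    c=ctrl.get_calibration(n); return np.array(c["K"]),np.array(c["R"]),np.array(c["t"]).reshape(3)
def snap(n,f=None):
    im=np.array(ctrl.capture(n)); 
    if f: cv2.imwrite(f,im[:,:,::-1])
    return im
def proj(n,X):
    K,R,t=cal(n); p=(K@(R@np.array(X,float).T+t[:,None] if np.ndim(X)>1 else K@(R@np.array(X,float)+t))) if False else K@((R@np.atleast_2d(np.array(X,float)).T)+t[:,None])
    return (p[:2]/p[2]).T
def onz(n,px,z):
    K,R,t=cal(n); d=R.T@np.linalg.inv(K)@np.array([px[0],px[1],1.]); c=-R.T@t
    return c+d*(z-c[2])/d[2]
def tri(a,pa,b,pb):
    A=[];
    for n,p in((a,pa),(b,pb)):
        K,R,t=cal(n); P=K@np.c_[R,t]; A+= [p[0]*P[2]-P[0],p[1]*P[2]-P[1]]
    X=np.linalg.svd(np.array(A))[2][3]; return X[:3]/X[3]
E
python3 - <<'E'
from h import *
np.set_printoptions(precision=2,suppress=True)
a=snap("scene","pics/s1.png");b=snap("top","pics/t1.png")
for n in("scene","top"):
    K,R,t=cal(n);print(n,K.tolist(),"c",-R.T@t,"fwd",R[2])
D={}
for th in["deck","deck_hole","plate_hole","pin_grip","pin_tip","stand","knob_center","tube_rack","check_block","tip_box"]:
    for n in("scene","top"):
        r=ctrl.spot_in(n,th)[:2]
        print(th,n,[(round(x["p"],2),round(x["position"][0]*560,1),round(x["position"][1]*420,1)) for x in r])
        if r: D[th,n]=np.array(r[0]["position"])*[560,420]
    if (th,"scene") in D and (th,"top") in D: print("   tri",tri("scene",D[th,"scene"],"top",D[th,"top"]))
print(ctrl.sense(),ctrl.grip_depth)
E
```

```text
scene [[407.7603699973349, 0.0, 276.2999567738589], [0.0, 407.7603699973349, 210.82564409338696], [0.0, 0.0, 1.0]] c [ 991.73 -578.84  654.83] fwd [-0.5   0.6  -0.62]
top [[389.51025823760824, 0.0, 285.06869082629873], [0.0, 389.51025823760824, 204.41473606218935], [0.0, 0.0, 1.0]] c [444.03   4.26 961.68] fwd [ 0.09 -0.04 -0.99]
deck scene [(0.68, 284.0, 202.0)]
deck top [(0.92, 262.9, 208.4), (0.72, 423.3, 157.6)]
   tri [518.67  20.83  75.51]
deck_hole scene [(0.65, 282.7, 202.8)]
deck_hole top [(0.81, 266.6, 208.2)]
   tri [519.7   13.09  78.2 ]
plate_hole scene [(0.57, 276.9, 190.0)]
plate_hole top [(0.97, 261.5, 213.2), (0.7, 411.1, 237.3)]
   tri [502.75  20.71 103.76]
pin_grip scene [(0.54, 137.6, 283.1)]
pin_grip top [(0.4, 421.1, 237.7)]
   tri [ 449.98 -344.16   69.69]
pin_tip scene [(0.6, 140.6, 286.5)]
pin_tip top [(0.73, 262.9, 208.8), (0.64, 309.6, 235.5)]
   tri [ 615.11 -241.38  266.82]
stand scene [(0.77, 145.4, 301.9)]
stand top [(0.67, 410.6, 236.4)]
   tri [ 452.71 -341.31   13.25]
knob_center scene [(0.51, 238.0, 216.4)]
knob_center top [(0.7, 309.4, 230.2)]
   tri [468.81 -84.51  75.1 ]
tube_rack scene [(0.77, 332.0, 163.6)]
tube_rack top [(0.93, 144.0, 230.1)]
   tri [473.   304.09  23.99]
check_block scene []
check_block top [(0.67, 157.8, 162.8), (0.64, 313.8, 220.6)]
tip_box scene [(0.66, 200.7, 359.0)]
tip_box top [(0.69, 421.2, 156.8)]
   tri [ 646.08 -366.79   36.62]
{'time_s': 1.1, 'joints': array([ 0.92,  0.31,  1.5 , -0.  ,  1.33, -0.22]), 'dq': array([ 0.,  0.,  0.,  0., -0., -0.]), 'tau': array([  0.  , -41.22, -25.99,  -0.  ,   0.  ,   0.  ]), 'eef_pos': array([216.37, 478.32, 231.29]), 'ee_rot': array([ 0.  ,  0.84,  0.54, -0.  ]), 'force': array([0.3 , 0.3 , 0.16]), 'wrist_torque': array([0.04, 0.03, 0.04]), 'grip_width': 0.9967438782140561} 18.700000000000003
```

View pics/s1.png

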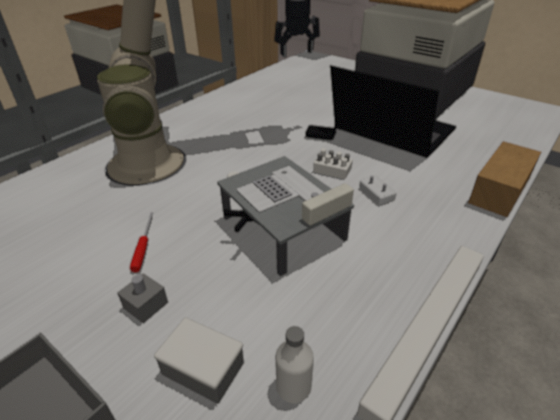

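View pics/t1.png

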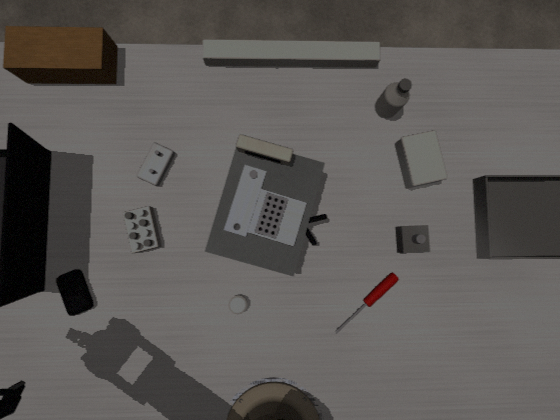

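Both pictures show the deck upright: centre at about top (266,208), plate hole near (237,227), pin at about (421,238) in its stand, and two knob arms sticking out at (318,219) and (312,237). I'll zoom in.

Run:
```python
import cv2,numpy as np
t=cv2.imread("pics/t1.png");s=cv2.imread("pics/s1.png")
def c(im,x0,y0,w,h,k): return cv2.resize(np.clip(im[y0:y0+h,x0:x0+w]*1.6,0,255).astype(np.uint8),None,fx=k,fy=k,interpolation=cv2.INTER_CUBIC)
a=c(t,200,130,140,150,4)   # 560x600
b=c(t,390,215,45,45,5)
d=c(s,110,265,60,60,3.75); 
col=np.zeros((600,240,3),np.uint8); col[:225,:225]=b; col[230:455,:225]=d
cv2.imwrite("pics/c1.png",np.hstack([a,col]))
cv2.imwrite("pics/c2.png",c(s,205,145,160,130,5))
```

```text
(no output)
```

View pics/c1.png

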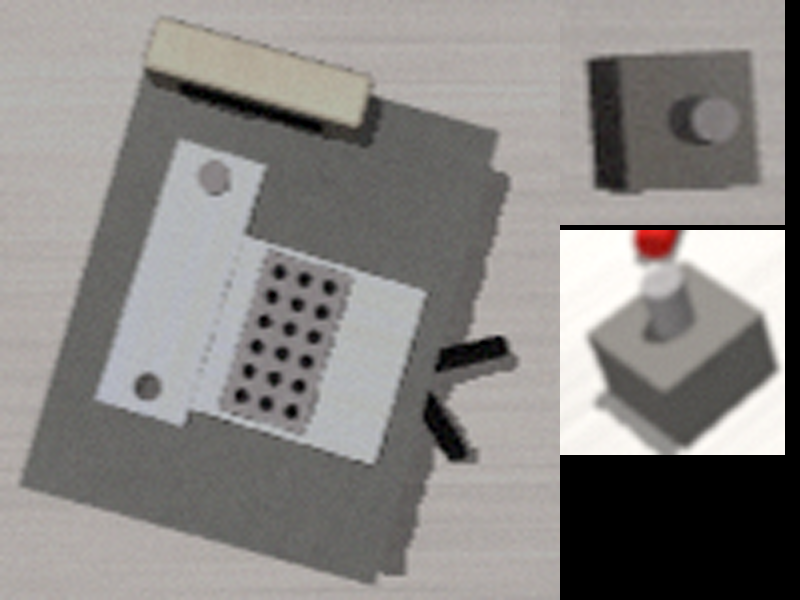

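View pics/c2.png

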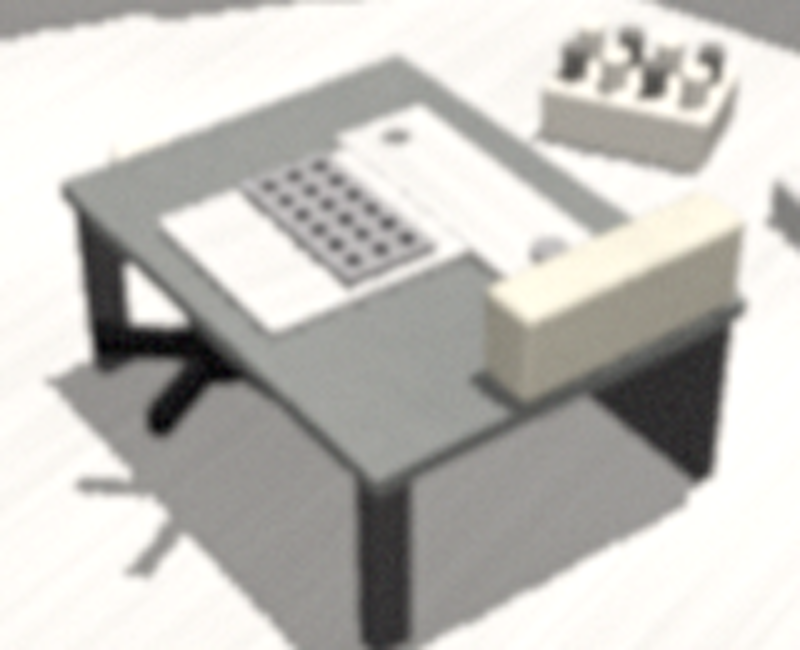

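The crops show the hole at crop (147,386), the stud at (214,178), and two arms sticking out with tips near (507,345) and (463,455). Next I fit the poses from both views.

Run:
```python
from h import *
from scipy.optimize import least_squares
np.set_printoptions(precision=1,suppress=True)
T=lambda x,y:(x/4-.375+200,y/4-.375+130)
S=lambda x,y:(x/5-.4+205,y/5-.4+145)
obs=[("top",T(22,486),(-130,100,110)),("top",T(377,583),(-130,-100,110)),("top",T(498,130),(130,-100,110)),
("scene",S(398,57),(-130,100,110)),("scene",S(65,188),(-130,-100,110)),("scene",S(380,487),(130,-100,110)),("scene",S(745,306),(130,100,110))]
def W(p,X):
    c,s=np.cos(p[2]),np.sin(p[2]); X=np.array(X,float); return np.array([p[0]+c*X[0]-s*X[1],p[1]+s*X[0]+c*X[1],X[2]])
f=lambda p:np.concatenate([proj(n,W(p,X))[0]-q for n,q,X in obs])
r=least_squares(f,[519,20,-.25],x_scale=[10,10,.1]);p=r.x
print("deck",p,p[2],"res",r.fun.reshape(-1,2).tolist())
np.save("deck.npy",p)
print("deck hole",W(p,(-60,45,110)),"stud nominal",W(p,(60,45,116)),"knob",W(p,(-10,-86,80)))
ht,hs=T(147,386),S(397,135)
print("plate hole tri",tri("top",ht,"scene",hs),"top@116",onz("top",ht,116),"scene@116",onz("scene",hs,116))
st=T(214,178);print("stud top@116",onz("top",st,116),"@122",onz("top",st,122))
c,s=np.cos(p[2]),np.sin(p[2])
inv=lambda X:np.array([c*(X[0]-p[0])+s*(X[1]-p[1]),-s*(X[0]-p[0])+c*(X[1]-p[1])])
print("hole in deck frame",inv(onz("top",ht,116)),inv(onz("scene",hs,116)),"stud",inv(onz("top",st,116)))
for a in((507,345),(463,455)):
    X=onz("top",T(*a),80); v=inv(X)-[-10,-86]; print("arm tip",X,"len",np.hypot(*v),"angle from -y (ccw+)",np.degrees(np.arctan2(v[0],-v[1])))
# pin: top head centre & stand, scene head top
pt=(390+714/5*1-560/5-.4,215+120/5-.4); ps=(110+(665-560)/3.75-.37,265+(272-230)/3.75-.37)
print("pin head top tri",tri("top",pt,"scene",ps),onz("top",pt,80),onz("scene",ps,80),pt,ps)
# stand top corners in top crop 
for q in((622,55),(750,51),(761,186),(628,190)):
    print("stand corner",onz("top",(390+(q[0]-560)/5-.4,215+q[1]/5-.4),48))
```

```text
deck [522.2  12.6  -0.3] -0.2779606623000907 res [[-0.03501573672539848, -0.6540047267742466], [0.46280188677633305, -0.04077137096265915], [1.1579940809500613, -0.6578778507152947], [0.2726931808094264, -0.7026468057993895], [-1.077288929768656, -0.9682097629427631], [-0.3622113571310024, -0.8442667026827735], [1.0610595047563152, -1.441027508798527]]
deck hole [476.9  72.3 110. ] stud nominal [592.3  39.4 116. ] knob [489.  -67.4  80. ]
plate hole tri [476.3  76.8 114.9] top@116 [476.6  77.  116. ] scene@116 [477.2  75.3 116. ]
stud top@116 [590.2  41.  116. ] @122 [589.2  40.7 122. ]
hole in deck frame [-61.6  49.4] [-60.6  48. ] stud [57.6 45.9]
arm tip [ 500.2 -124.    80. ] len 57.75897909286246 angle from -y (ccw+) 27.086893654045156
arm tip [438. -98.  80.] len 59.48190242795954 angle from -y (ccw+) -43.06611971140475
pin head top tri [ 447.5 -337.9   82.7] [ 447.2 -339.2   80. ] [ 445.2 -336.6   80. ] (420.4, 238.6) (137.63, 275.83)
stand corner [ 478.4 -308.6   48. ]
stand corner [ 479.9 -370.4   48. ]
stand corner [ 416.1 -373.    48. ]
stand corner [ 414.7 -309.2   48. ]
```

>>> {"api": "play_rows", "payload": {"motion": [[[0, 0, 0], [0, 0, 6.8]], [[0, 0, 0], [0, 0, 6.8]], [[0, 0, 0], [0, 0, 6.8]], [[0, 0, 0], [0, 0, 6.8]], [[0, 0, 0], [0, 0, 6.8]], [[0, 0, 0], [0, 0, 6.8]], [[0, 0, 0], [0, 0, 6.8]], [[0, 0, 0], [0, 0, 6.8]], [[0, 0, 0], [0, 0, 6.8]], [[0, 0, 0], [0, 0, 6.8]], [[0, 0, 0], [0, 0, 6.8]], [[0, 0, 0], [0, 0, 6.7]]], "fingers": 50}}

```text
time_s: 2.1
eef_pos: [216.4, 478.4, 231.3]
ee_rot: [-0.0, 0.99, -0.141, 0.0]
force: [-0.4, 0.2, -0.8]
grip_width: 0.587
```

>>> {"api": "play_rows", "payload": {"motion": [[[15, 24, 0], [0, 0, 0]], [[15, 24, 0], [0, 0, 0]], [[15, 24, 0], [0, 0, 0]], [[15, 24, 0], [0, 0, 0]], [[15, 24, 0], [0, 0, 0]], [[15, 24, 0], [0, 0, 0]], [[15, 24, 0], [0, 0, 0]], [[15, 24, 0], [0, 0, 0]], [[15, 24, 0], [0, 0, 0]], [[15, 24, 0], [0, 0, 0]], [[15, 24, 0], [0, 0, 0]], [[15, 24, 0], [0, 0, 0]], [[15, 24, 0], [0, 0, 0]], [[15, 24, 0], [0, 0, 0]], [[15, 24, 0], [0, 0, 0]], [[15, 24, 0], [0, 0, 0]], [[15, 24, 0], [0, 0, 0]], [[15, 24, 0], [0, 0, 0]], [[15, 24, 0], [0, 0, 0]], [[15, 24, 0], [0, 0, 0]]]}}

```text
time_s: 3.77
eef_pos: [374.1, -66.8, 231.5]
ee_rot: [0.0, 0.99, -0.138, 0.0]
force: [1.4, 1.3, -0.2]
grip_width: 0.587
```

>>> {"api": "play_rows", "payload": {"motion": [[[15, 24, 0], [0, 0, 0]], [[15, 24, 0], [0, 0, 0]], [[15, 24, 0], [0, 0, 0]], [[15, 24, 0], [0, 0, 0]], [[15, 24, 0], [0, 0, 0]], [[15, 24, 0], [0, 0, 0]], [[15, 24, 0], [0, 0, 0]], [[15, 24, 0], [0, 0, 0]], [[15, 24, 20], [0, 0, 0]], [[10, 24, 20], [0, 0, 0]], [[0, 0, 20], [0, 0, 0]], [[0, 0, 20], [0, 0, 0]], [[0, 0, 0], [0, 0, 0]], [[0, 0, 0], [0, 0, 0]]]}}

```text
time_s: 4.93
eef_pos: [447.8, -335.6, 151.1]
ee_rot: [-0.0, 0.99, -0.138, -0.001]
force: [0.8, -0.2, 0.2]
grip_width: 0.581
```

```bash
cat >> h.py <<'E'
def go(tx,ty,tz):
    s=ctrl.sense(); w,x,y,z=s["ee_rot"]
    from scipy.spatial.transform import Rotation as Ro
    M=Ro.from_quat([x,y,z,w]).as_matrix(); 
    np.set_printoptions(precision=2,suppress=True)
    print("t",s["time_s"],"pos",s["eef_pos"],"yaw",np.degrees(np.arctan2(M[1,0],M[0,0])),"tilt",M[:,2],"F",s["force"],"grip",s["grip_width"])
    print("tool delta",M.T@(np.array([tx,ty,tz])-s["eef_pos"]))
E
python3 - <<'E'
from h import *
a=snap("scene");b=snap("top")
go(447.2,-339.6,53)
c=lambda im,x0,y0:cv2.resize(im[y0:y0+90,x0:x0+100,::-1],None,fx=4,fy=4,interpolation=cv2.INTER_CUBIC)
cv2.imwrite("pics/g1.png",np.hstack([c(a,90,215),c(b,370,195)]))
E
```

```text
t 5.0333 pos [ 448.48 -336.09  152.85] yaw -15.822082575841447 tilt [ 0. -0. -1.] F [-0.14 -1.21 -0.23] grip 0.5813567895203484
tool delta [-0.47  3.6  99.85]
```

View pics/g1.png

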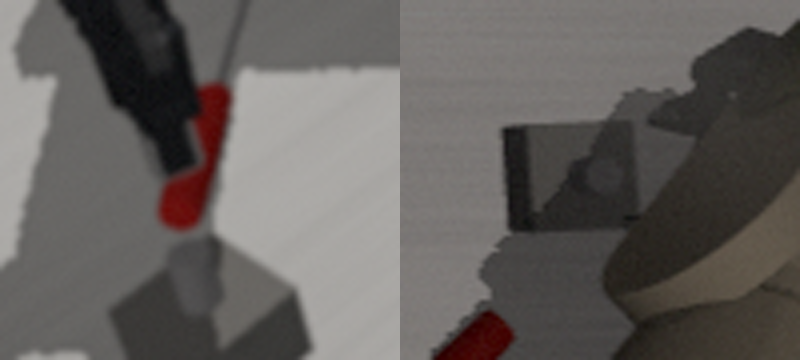

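Scene crop: a finger is above and beside the pin, whose head is at crop (190,265). In the top crop the pin sits at (603,175), clear. I'll descend and grasp.

>>> {"api": "play_rows", "payload": {"motion": [[[-0.5, 3.6, 15], [0, 0, 0]], [[0, 0, 20], [0, 0, 0]], [[0, 0, 20], [0, 0, 0]], [[0, 0, 20], [0, 0, 0]], [[0, 0, 15], [0, 0, 0]], [[0, 0, 10], [0, 0, 0]], [[0, 0, 0], [0, 0, 0]], [[0, 0, 0], [0, 0, 0]]]}}

```text
time_s: 5.7
eef_pos: [447.0, -339.4, 52.3]
ee_rot: [0.0, 0.99, -0.138, 0.001]
force: [0.3, 0.5, 0.9]
grip_width: 0.589
```

>>> {"api": "play_rows", "payload": {"motion": [[[0, 0, 0], [0, 0, 0]], [[0, 0, 0], [0, 0, 0]], [[0, 0, 0], [0, 0, 0]], [[0, 0, 0], [0, 0, 0]], [[0, 0, 0], [0, 0, 0]], [[0, 0, 0], [0, 0, 0]], [[0, 0, 0], [0, 0, 0]], [[0, 0, 0], [0, 0, 0]]], "fingers": 10, "squeeze": 40}}

```text
time_s: 6.37
eef_pos: [447.0, -339.6, 52.6]
ee_rot: [0.001, 0.99, -0.138, 0.001]
force: [-1.1, 1.2, 7.4]
grip_width: 0.233
```

>>> {"api": "play_rows", "payload": {"motion": [[[0, 0, -5], [0, 0, 0]], [[0, 0, -10], [0, 0, 0]], [[0, 0, -20], [0, 0, 0]], [[0, 0, -25], [0, 0, 0]], [[0, 0, -30], [0, 0, 0]], [[0, 0, -30], [0, 0, 0]], [[0, 0, -20], [0, 0, 0]], [[0, 0, -10], [0, 0, 0]], [[0, 0, 0], [0, 0, 0]]]}}

```text
time_s: 7.12
eef_pos: [446.9, -339.5, 203.7]
ee_rot: [0.001, 0.99, -0.138, 0.001]
force: [-0.7, -0.4, -0.7]
grip_width: 0.232
```

Run:
```python
from h import *
a=snap("scene");
go(476.9,72.3,195)
print(proj("scene",ctrl.sense()["eef_pos"]))
cv2.imwrite("pics/g2.png",cv2.resize(a[170:300,70:230,::-1],None,fx=4.5,fy=4.5,interpolation=cv2.INTER_CUBIC))
```

```text
t 7.1667 pos [ 446.41 -339.07  201.63] yaw -15.839256615600819 tilt [ 0. -0. -1.] F [-0.09 -0.24 -1.5 ] grip 0.23096228934922142
tool delta [ -82.95 -404.07    6.42]
[[120.67 228.41]]
```

View pics/g2.png

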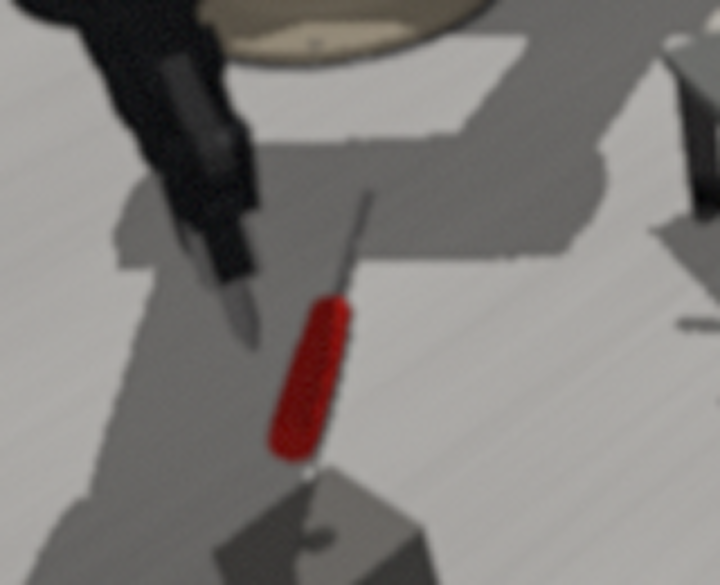

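The pin is held upright, with its nose at crop (255,348). I'll carry it over the deck hole.

>>> {"api": "play_rows", "payload": {"motion": [[[-2, -10, 0], [0, 0, 0]], [[-4, -20, 0], [0, 0, 0]], [[-5, -25, 0], [0, 0, 0]], [[-5, -25, 0], [0, 0, 0]], [[-5, -25, 0], [0, 0, 0]], [[-5, -25, 0], [0, 0, 0]], [[-5, -25, 0], [0, 0, 0]], [[-5, -25, 0], [0, 0, 0]], [[-5, -25, 0], [0, 0, 0]], [[-5, -25, 0], [0, 0, 0]], [[-5, -25, 0], [0, 0, 0]], [[-5, -25, 0], [0, 0, 0]], [[-5, -25, 0], [0, 0, 0]], [[-5, -25, 0], [0, 0, 0]], [[-6, -25, 0], [0, 0, 0]], [[-5, -25, 0], [0, 0, 0]], [[-5, -25, 3], [0, 0, 0]], [[-4, -16, 3], [0, 0, 0]], [[-2, -8, 0], [0, 0, 0]], [[0, 0, 0], [0, 0, 0]]]}}

```text
time_s: 8.83
eef_pos: [477.9, 99.1, 194.1]
ee_rot: [0.0, 0.991, -0.137, -0.001]
force: [0.0, -0.5, -0.9]
grip_width: 0.23
```

Run:
```python
from h import *
a=snap("scene");b=snap("top")
go(476.9,72.3,195)
p=ctrl.sense()["eef_pos"]
print("pred nose earlier",proj("scene",[446.4,-339.1,157]),"obs 126.3 246.9; now nose",proj("scene",p-[0,0,45]),proj("top",p-[0,0,45]))
print("pred hole",proj("scene",[[476.9,76.5,116],[476.9,72.3,110]]),proj("top",[[476.9,76.5,116]]))
c=lambda im,x0,y0:cv2.resize(np.clip(im[y0:y0+75,x0:x0+65,::-1]*1.3,0,255).astype(np.uint8),None,fx=6,fy=6,interpolation=cv2.INTER_CUBIC)
cv2.imwrite("pics/g3.png",np.hstack([c(a,245,130),c(b,205,190)]))
```

```text
t 8.9333 pos [478.57  97.27 194.8 ] yaw -15.826695505724414 tilt [-0. -0. -1.] F [-0.19 -0.67 -1.1 ] grip 0.23500633328384588
tool delta [ 5.2  24.48 -0.2 ]
pred nose earlier [[127.01 247.37]] obs 126.3 246.9; now nose [[290.03 155.95]] [[225.14 224.58]]
pred hole [[284.21 171.36]
 [283.16 174.19]] [[236.6  225.96]]
```

View pics/g3.png

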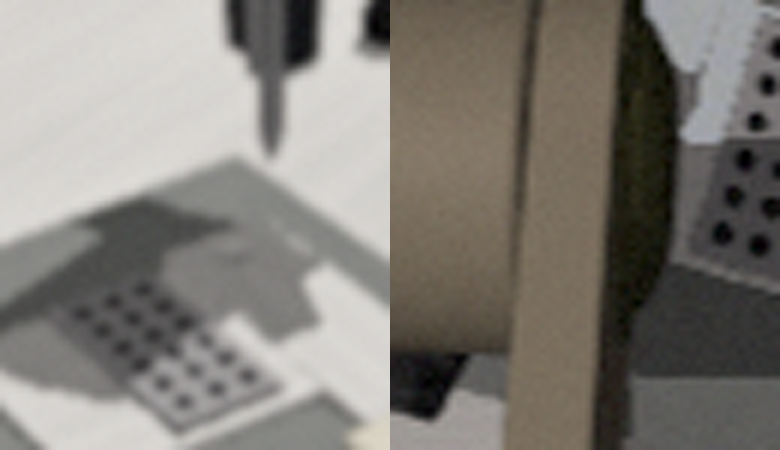

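Scene crop: the nose is at (289.8,155.8) px, predicted (290.0,156.0), so the scene camera and arm agree. I'll aim between the plate hole and the deck hole.

>>> {"api": "play_rows", "payload": {"motion": [[[1.5, 7, 0], [0, 0, 0]], [[2, 9, 0], [0, 0, 0]], [[1.3, 6.5, 0], [0, 0, 0]], [[0, 0, 8], [0, 0, 0]], [[0, 0, 10], [0, 0, 0]], [[0, 0, 8], [0, 0, 0]], [[0, 0, 2], [0, 0, 0]], [[0, 0, 0], [0, 0, 0]], [[0, 0, 0], [0, 0, 0]]]}}

```text
time_s: 9.68
eef_pos: [477.4, 74.9, 167.2]
ee_rot: [-0.0, 0.99, -0.138, -0.0]
force: [0.6, 0.3, -0.5]
grip_width: 0.23
```

Run:
```python
from h import *
a=snap("scene")
go(476.9,72.3,121)
p=ctrl.sense()["eef_pos"]
print("nose pred",proj("scene",p-[0,0,45]))
cv2.imwrite("pics/g4.png",cv2.resize(np.clip(a[140:200,250:320,::-1]*1.3,0,255).astype(np.uint8),None,fx=8,fy=8,interpolation=cv2.INTER_CUBIC))
```

```text
t 9.7333 pos [477.56  74.82 167.45] yaw -15.820439086207925 tilt [ 0. -0. -1.] F [ 0.34 -0.   -1.67] grip 0.23424031066625448
tool delta [ 0.03  2.61 46.45]
nose pred [[283.99 169.49]]
```

View pics/g4.png

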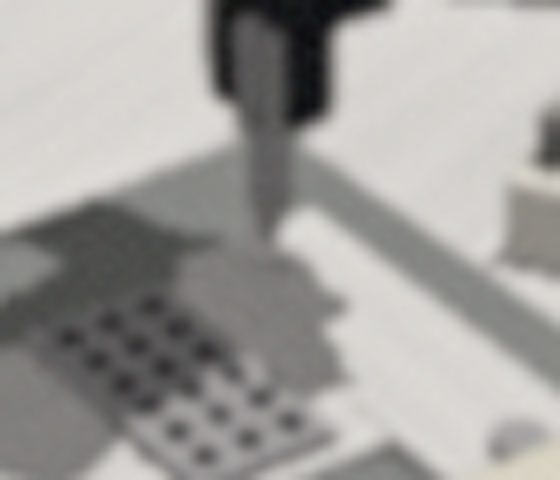

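The nose is at crop (266,240), just above the hole's expected place at (275,256). I'll go down slowly.

>>> {"api": "play_rows", "payload": {"motion": [[[0, 0, 3], [0, 0, 0]], [[0, 0, 3], [0, 0, 0]], [[0, 0, 2], [0, 0, 0]], [[0, 0, 2], [0, 0, 0]], [[0, 0, 0], [0, 0, 0]], [[0, 0, 0], [0, 0, 0]]]}}

```text
time_s: 10.23
eef_pos: [477.4, 74.7, 157.2]
ee_rot: [0.0, 0.99, -0.138, -0.0]
force: [-0.2, 0.1, -1.4]
grip_width: 0.227
```

>>> {"api": "play_rows", "payload": {"motion": [[[0, 0.3, 2], [0, 0, 0]], [[0, 0.3, 2], [0, 0, 0]], [[0, 0, 2], [0, 0, 0]], [[0, 0, 0], [0, 0, 0]], [[0, 0, 0], [0, 0, 0]]]}}

```text
time_s: 10.65
eef_pos: [477.1, 74.2, 151.1]
ee_rot: [-0.0, 0.99, -0.138, -0.0]
force: [-0.5, 1.1, -1.8]
grip_width: 0.23
```

>>> {"api": "play_rows", "payload": {"motion": [[[0, 0.5, 1.5], [0, 0, 0]], [[0, 0.5, 1.5], [0, 0, 0]], [[0, 0.5, 1.5], [0, 0, 0]], [[0, 0, 1.5], [0, 0, 0]], [[0, 0, 0], [0, 0, 0]], [[0, 0, 0], [0, 0, 0]]]}}

```text
time_s: 11.15
eef_pos: [476.6, 72.7, 145.0]
ee_rot: [0.0, 0.99, -0.138, -0.0]
force: [-1.0, 0.8, -1.8]
grip_width: 0.227
```

>>> {"api": "play_rows", "payload": {"motion": [[[0, 0, 1.5], [0, 0, 0]], [[0, 0, 1.5], [0, 0, 0]], [[0, 0, 1.5], [0, 0, 0]], [[0, 0, 1.5], [0, 0, 0]], [[0, 0, 0], [0, 0, 0]], [[0, 0, 0], [0, 0, 0]]]}}

```text
time_s: 11.65
eef_pos: [476.7, 72.8, 139.0]
ee_rot: [-0.0, 0.99, -0.138, -0.0]
force: [-1.9, 3.1, -2.6]
grip_width: 0.228
```

>>> {"api": "play_rows", "payload": {"motion": [[[-0.5, -0.3, 0], [0, 0, 0]], [[0, 0, 1.5], [0, 0, 0]], [[0, 0, 1.5], [0, 0, 0]], [[0, 0, 1.5], [0, 0, 0]], [[0, 0, 1.5], [0, 0, 0]], [[0, 0, 0], [0, 0, 0]], [[0, 0, 0], [0, 0, 0]]]}}

```text
time_s: 12.23
eef_pos: [476.4, 73.1, 133.0]
ee_rot: [0.0, 0.99, -0.138, -0.0]
force: [0.7, 2.8, -1.8]
grip_width: 0.232
```

Going freely. I'll continue to the plate, where head contact is expected near TCP z 121.

>>> {"api": "play_rows", "payload": {"motion": [[[0, 0, 2], [0, 0, 0]], [[0, 0, 2], [0, 0, 0]], [[0, 0, 2], [0, 0, 0]], [[0, 0, 2], [0, 0, 0]], [[0, 0, 1], [0, 0, 0]], [[0, 0, 0], [0, 0, 0]], [[0, 0, 0], [0, 0, 0]]]}}

```text
time_s: 12.82
eef_pos: [476.4, 73.1, 124.0]
ee_rot: [0.0, 0.99, -0.138, -0.0]
force: [0.1, 4.1, -3.4]
grip_width: 0.232
```

>>> {"api": "play_rows", "payload": {"motion": [[[0, -0.3, 1], [0, 0, 0]], [[0, 0, 1], [0, 0, 0]], [[0, 0, 0.7], [0, 0, 0]], [[0, 0, 0.5], [0, 0, 0]], [[0, 0, 0], [0, 0, 0]], [[0, 0, 0], [0, 0, 0]]]}}

```text
time_s: 13.32
eef_pos: [476.5, 73.3, 121.0]
ee_rot: [0.0, 0.99, -0.138, 0.0]
force: [-0.3, 2.2, -1.8]
grip_width: 0.233
```

>>> {"api": "play_rows", "payload": {"motion": [[[0, 0, 0.5], [0, 0, 0]], [[0, 0, 0.5], [0, 0, 0]], [[0, 0, 0.5], [0, 0, 0]], [[0, 0, 0], [0, 0, 0]], [[0, 0, 0], [0, 0, 0]]]}}

```text
time_s: 13.73
eef_pos: [476.6, 73.4, 120.5]
ee_rot: [0.0, 0.99, -0.138, 0.0]
force: [-4.6, 2.7, 10.1]
grip_width: 0.232
```

The head is seated, with an upward force of 10 N at the expected height. I'll release, rise and look.

>>> {"api": "play_rows", "payload": {"motion": [[[0, 0, 0], [0, 0, 0]], [[0, 0, 0], [0, 0, 0]], [[0, 0, 0], [0, 0, 0]], [[0, 0, 0], [0, 0, 0]], [[0, 0, 0], [0, 0, 0]], [[0, 0, -5], [0, 0, 0]], [[0, 0, -15], [0, 0, 0]], [[0, 0, -20], [0, 0, 0]], [[0, 0, -20], [0, 0, 0]], [[0, 0, -20], [0, 0, 0]], [[0, 0, -10], [0, 0, 0]]], "fingers": 45}}

```text
time_s: 14.65
eef_pos: [477.2, 73.3, 212.1]
ee_rot: [-0.0, 0.99, -0.138, 0.002]
force: [-0.3, 0.2, -0.1]
grip_width: 0.524
```

>>> {"api": "play_rows", "payload": {"motion": [[[0, 20, 0], [0, 0, 0]], [[0, 25, 0], [0, 0, 0]], [[0, 25, 0], [0, 0, 0]], [[0, 25, 0], [0, 0, 0]], [[0, 25, 0], [0, 0, 0]], [[0, 25, 0], [0, 0, 0]], [[0, 20, 0], [0, 0, 0]], [[0, 20, 0], [0, 0, 0]], [[0, 10, 0], [0, 0, 0]], [[0, 0, 0], [0, 0, 0]]], "fingers": 0}}

```text
time_s: 15.48
eef_pos: [423.0, -115.5, 209.5]
ee_rot: [0.0, 0.99, -0.139, -0.0]
force: [0.7, -0.0, -0.4]
grip_width: -0.006
```

Run:
```python
from h import *
a=snap("scene");b=snap("top")
go(476.9,72.3,121)
c=lambda im,x0,y0:cv2.resize(np.clip(im[y0:y0+110,x0:x0+80,::-1]*1.4,0,255).astype(np.uint8),None,fx=5,fy=5,interpolation=cv2.INTER_CUBIC)
cv2.imwrite("pics/g5.png",np.hstack([c(a,225,140),c(b,220,170)]))
print("head top pred",proj("scene",[476.5,73.3,148]),proj("top",[476.5,73.3,148]))
```

```text
t 15.5833 pos [ 423.37 -113.82  209.49] yaw -15.86359993203303 tilt [-0.  0. -1.] F [ 0.55  0.03 -0.66] grip 0.0006480128540857845
tool delta [   0.64 -193.63   88.56]
head top pred [[283.19 160.49]] [[236.82 225.56]]
```

View pics/g5.png

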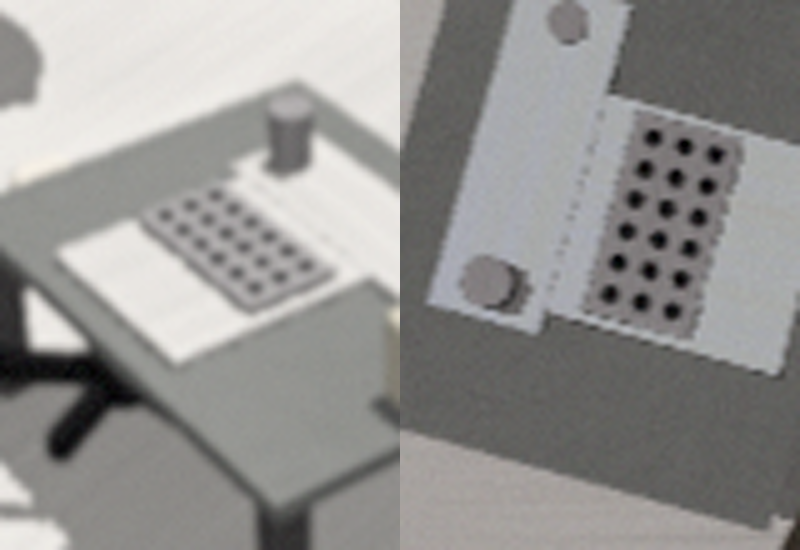

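The pin is seated upright with its head on the plate: scene head top at (283,161) px, predicted (283.2,160.5), and the knob arms are unmoved. Now I place the closed fist behind the arm at +27°.

>>> {"api": "play_rows", "payload": {"motion": [[[9, -1, 0], [0, 0, -5.4]], [[0, 0, 0], [0, 0, -5.4]], [[0, 0, 0], [0, 0, -5.4]], [[0, 0, 0], [0, 0, -5.4]], [[0, 0, 0], [0, 0, -5.4]], [[0, 0, 0], [0, 0, 0]]]}}

```text
time_s: 16.08
eef_pos: [432.5, -114.6, 209.5]
ee_rot: [-0.0, 0.995, 0.1, -0.0]
force: [-0.1, -0.7, 0.3]
grip_width: 0.001
```

```bash
cat >> h.py <<'E'
def knob(a,off=-28,r=52,z=74):
    K=np.array([489.,-66.9]); y=np.radians(-15.93+a); x=np.array([np.cos(y),np.sin(y)]); ry=np.array([np.sin(y),-np.cos(y)])
    p=K+off*x+r*ry; print("target yaw",np.degrees(y),p); go(p[0],p[1],z)
E
python3 -c "
from h import *
knob(27)"
```

```text
target yaw 11.07 [ 471.50540975 -123.30868118]
t 16.0833 pos [ 432.5  -114.6   209.53] yaw 11.437129624198242 tilt [-0.  0. -1.] F [-0.12 -0.7   0.29] grip 0.0006047035741650874
tool delta [ 36.51  16.31 135.53]
```

>>> {"api": "play_rows", "payload": {"motion": [[[12, 6, 10], [0, 0, 0]], [[14, 6, 20], [0, 0, 0]], [[10.5, 4.3, 20], [0, 0, 0]], [[0, 0, 25], [0, 0, 0]], [[0, 0, 25], [0, 0, 0]], [[0, 0, 20], [0, 0, 0]], [[0, 0, 15], [0, 0, 0]], [[0, 0, 0], [0, 0, 0]], [[0, 0, 0], [0, 0, 0]]]}}

```text
time_s: 16.83
eef_pos: [471.3, -124.0, 74.6]
ee_rot: [-0.0, 0.995, 0.097, -0.0]
force: [0.1, -0.2, 0.4]
grip_width: 0.002
```

>>> {"api": "play_rows", "payload": {"motion": [[[2, 0, 0], [0, 0, 0]], [[2, 0, 0], [0, 0, 0]], [[2, 0, 0], [0, 0, 0]], [[2, 0, 0], [0, 0, 0]], [[0, 0, 0], [0, 0, 0]]]}}

```text
time_s: 17.25
eef_pos: [479.6, -123.1, 75.0]
ee_rot: [0.0, 0.995, 0.097, 0.0]
force: [0.6, 0.6, -0.2]
grip_width: -0.001
```

>>> {"api": "play_rows", "payload": {"motion": [[[1.5, 0, 0], [0, 0, 0]], [[1.5, 0, 0], [0, 0, 0]], [[1.5, 0, 0], [0, 0, 0]], [[0, 0, 0], [0, 0, 0]]]}}

```text
time_s: 17.58
eef_pos: [483.6, -122.3, 74.6]
ee_rot: [0.0, 0.995, 0.097, -0.0]
force: [-1.6, -0.6, 0.9]
grip_width: -0.002
```

>>> {"api": "play_rows", "payload": {"motion": [[[3.7, 1, 0], [0, 0, -4]], [[3.7, 1, 0], [0, 0, -4]], [[3.7, 1, 0], [0, 0, -4]], [[3.7, 1, 0], [0, 0, -4]], [[0, 0, 0], [0, 0, 0]]]}}

```text
time_s: 18.0
eef_pos: [499.0, -121.6, 74.5]
ee_rot: [-0.0, 0.972, 0.236, -0.0]
force: [-0.7, -0.3, 0.6]
grip_width: -0.002
```

>>> {"api": "play_rows", "payload": {"motion": [[[3.7, 1, 0], [0, 0, -4]], [[3.7, 1, 0], [0, 0, -4]], [[3.7, 1, 0], [0, 0, -4]], [[3.7, 1, 0], [0, 0, -4]]]}}

```text
time_s: 18.33
eef_pos: [513.2, -117.2, 74.6]
ee_rot: [0.0, 0.93, 0.368, -0.0]
force: [-2.1, -1.7, 0.5]
grip_width: 0.003
```

Run:
```python
from h import *
a=snap("scene")
knob(59,-15.5)
s=ctrl.sense()
cv2.imwrite("pics/k1.png",cv2.resize(np.clip(a[150:250,205:325,::-1]*1.4,0,255).astype(np.uint8),None,fx=6,fy=6,interpolation=cv2.INTER_CUBIC))
```

```text
target yaw 43.07 [ 513.1872921  -115.47185297]
t 18.3833 pos [ 513.65 -116.92   74.57] yaw 43.462031110393625 tilt [ 0. -0. -1.] F [-2.4  -0.92  0.28] grip 0.004735768509807698
tool delta [ 0.65 -1.37  0.57]
```

View pics/k1.png

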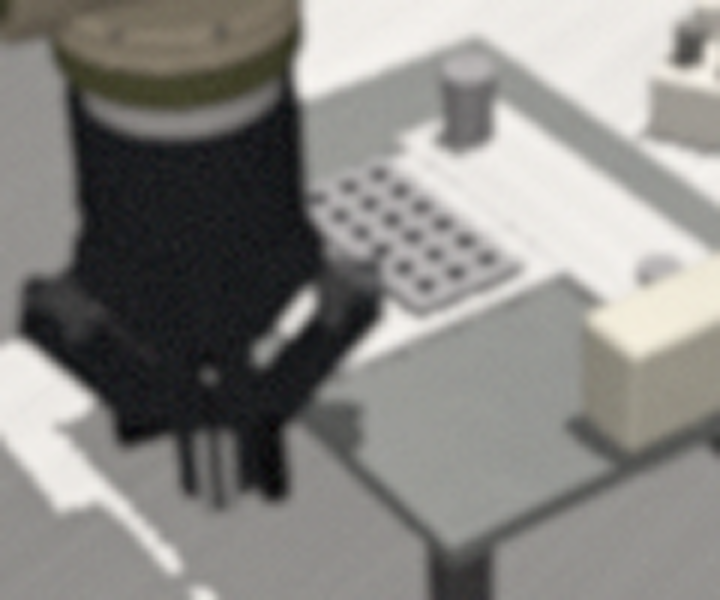

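The picture shows the fist behind the arm at crop (215,490) with the arm ahead of it, and the pin still seated. I back off, rise, swing back 72° and drop behind the next arm.

>>> {"api": "play_rows", "payload": {"motion": [[[-6, 0, 0], [0, 0, 0]], [[-6.5, 0, -10], [0, 0, 0]], [[0, 0, -15], [0, 0, 0]], [[0, 0, -10], [0, 0, 0]], [[-5.3, -3.2, 0], [0, 0, 6]], [[-5.3, -3.2, 0], [0, 0, 6]], [[-5.3, -3.2, 0], [0, 0, 6]], [[-5.3, -3.2, 0], [0, 0, 6]], [[-5.3, -3.2, 0], [0, 0, 6]], [[-5.3, -3.2, 0], [0, 0, 6]], [[-5.3, -3.2, 0], [0, 0, 6]], [[-5.3, -3.2, 0], [0, 0, 6]], [[-5.3, -3.2, 0], [0, 0, 6]], [[-5.3, -3.2, 0], [0, 0, 6]], [[-5.3, -3.2, 0], [0, 0, 6]], [[-5.3, -3.2, 0], [0, 0, 6]], [[0, 0, 0], [0, 0, 0]]]}}

```text
time_s: 19.8
eef_pos: [438.6, -100.2, 110.2]
ee_rot: [-0.0, 0.968, -0.251, 0.0]
force: [0.2, -0.4, -0.0]
grip_width: -0.001
```

```bash
python3 -c "
from h import *
knob(-12.6)"
```

```text
target yaw -28.53 [439.56393993 -99.21216434]
t 19.8 pos [ 438.62 -100.22  110.21] yaw -29.126491631945115 tilt [ 0. -0. -1.] F [ 0.22 -0.42 -0.  ] grip -0.0006343884448736297
tool delta [ 0.31 -1.33 36.21]
```

Good. Down, find contact, then push slowly.

>>> {"api": "play_rows", "payload": {"motion": [[[0, 0, 15], [0, 0, 0]], [[0, 0, 15], [0, 0, 0]], [[0, 0, 6], [0, 0, 0]], [[3, 0, 0], [0, 0, 0]], [[3, 0, 0], [0, 0, 0]], [[2, 0, 0], [0, 0, 0]], [[2, 0, 0], [0, 0, 0]], [[1, 0, 0], [0, 0, 0]], [[1, 0, 0], [0, 0, 0]], [[0, 0, 0], [0, 0, 0]]]}}

```text
time_s: 20.63
eef_pos: [449.9, -106.5, 73.8]
ee_rot: [0.0, 0.969, -0.249, 0.0]
force: [-1.5, 0.3, 0.6]
grip_width: -0.004
```

>>> {"api": "play_rows", "payload": {"motion": [[[3.7, 1, 0], [0, 0, -4]], [[3.7, 1, 0], [0, 0, -4]], [[3.7, 1, 0], [0, 0, -4]], [[3.7, 1, 0], [0, 0, -4]], [[3.7, 1, 0], [0, 0, -4]], [[0, 0, 0], [0, 0, 0]]]}}

```text
time_s: 21.13
eef_pos: [465.5, -117.7, 73.6]
ee_rot: [-0.0, 0.997, -0.076, 0.0]
force: [-0.7, 0.7, -0.2]
grip_width: -0.0
```

>>> {"api": "play_rows", "payload": {"motion": [[[0.9, 0.25, 0], [0, 0, -1]], [[0.9, 0.25, 0], [0, 0, -1]], [[0.9, 0.25, 0], [0, 0, -1]], [[0.9, 0.25, 0], [0, 0, -1]], [[0, 0, 0], [0, 0, 0]]]}}

```text
time_s: 21.55
eef_pos: [468.7, -119.0, 73.6]
ee_rot: [-0.0, 0.999, -0.042, -0.0]
force: [-1.7, 0.6, 0.1]
grip_width: 0.003
```

>>> {"api": "play_rows", "payload": {"motion": [[[0.9, 0.25, 0], [0, 0, -1]], [[0.9, 0.25, 0], [0, 0, -1]], [[0.9, 0.25, 0], [0, 0, -1]], [[0, 0, 0], [0, 0, 0]]]}}

```text
time_s: 21.88
eef_pos: [471.4, -120.0, 73.6]
ee_rot: [0.0, 1.0, -0.015, 0.0]
force: [-1.7, 0.9, -1.1]
grip_width: -0.003
```

>>> {"api": "play_rows", "payload": {"motion": [[[0.9, 0.25, 0], [0, 0, -1]], [[0.9, 0.25, 0], [0, 0, -1]], [[0.9, 0.25, 0], [0, 0, -1]], [[0, 0, 0], [0, 0, 0]]]}}

```text
time_s: 22.22
eef_pos: [474.1, -120.8, 73.6]
ee_rot: [0.0, 1.0, 0.011, 0.0]
force: [-1.8, 0.4, -0.1]
grip_width: -0.001
```

>>> {"api": "play_rows", "payload": {"motion": [[[0.9, 0.25, 0], [0, 0, -1]], [[0.9, 0.25, 0], [0, 0, -1]], [[0.9, 0.25, 0], [0, 0, -1]], [[0.9, 0.25, 0], [0, 0, -1]], [[0, 0, 0], [0, 0, 0]]]}}

```text
time_s: 22.63
eef_pos: [477.8, -121.7, 73.6]
ee_rot: [0.0, 0.999, 0.046, 0.0]
force: [-1.8, 1.5, -0.5]
grip_width: -0.0
```

>>> {"api": "play_rows", "payload": {"motion": [[[0.9, 0.25, 0], [0, 0, -1]], [[0.9, 0.25, 0], [0, 0, -1]], [[0.9, 0.25, 0], [0, 0, -1]], [[0.9, 0.25, 0], [0, 0, -1]], [[0, 0, 0], [0, 0, 0]]]}}

```text
time_s: 23.05
eef_pos: [481.5, -122.2, 73.6]
ee_rot: [0.0, 0.997, 0.081, 0.0]
force: [-1.2, 0.3, -0.6]
grip_width: 0.0
```

>>> {"api": "play_rows", "payload": {"motion": [[[3.7, 1, 0], [0, 0, -4]], [[3.7, 1, 0], [0, 0, -4]], [[3.7, 1, 0], [0, 0, -4]], [[3.7, 1, 0], [0, 0, -4]], [[3.7, 1, 0], [0, 0, -4]], [[3.7, 1, 0], [0, 0, -4]], [[3.7, 1, 0], [0, 0, -4]], [[3.7, 1, 0], [0, 0, -4]], [[1.8, 0.5, 0], [0, 0, -2]], [[0, 0, 0], [0, 0, 0]]]}}

```text
time_s: 23.88
eef_pos: [513.3, -117.2, 73.6]
ee_rot: [0.0, 0.93, 0.368, 0.0]
force: [0.0, -0.9, -0.9]
grip_width: -0.0
```

>>> {"api": "play_rows", "payload": {"motion": [[[-6, 0, 0], [0, 0, 0]], [[-6.5, 0, -10], [0, 0, 0]], [[0, 0, -15], [0, 0, 0]], [[0, 0, -10], [0, 0, 0]], [[-5.3, -3.2, 0], [0, 0, 6]], [[-5.3, -3.2, 0], [0, 0, 6]], [[-5.3, -3.2, 0], [0, 0, 6]], [[-5.3, -3.2, 0], [0, 0, 6]], [[-5.3, -3.2, 0], [0, 0, 6]], [[-5.3, -3.2, 0], [0, 0, 6]], [[-5.3, -3.2, 0], [0, 0, 6]], [[-5.3, -3.2, 0], [0, 0, 6]], [[-5.3, -3.2, 0], [0, 0, 6]], [[-5.3, -3.2, 0], [0, 0, 6]], [[-5.3, -3.2, 0], [0, 0, 6]], [[-5.3, -3.2, 0], [0, 0, 6]], [[0, 0, 0], [0, 0, 0]]]}}

```text
time_s: 25.3
eef_pos: [438.5, -100.5, 109.3]
ee_rot: [0.0, 0.968, -0.251, 0.0]
force: [0.2, -0.2, 0.3]
grip_width: -0.004
```

```bash
python3 -c "
from h import *
knob(-12.6)"
```

```text
target yaw -28.53 [439.56393993 -99.21216434]
t 25.3 pos [ 438.51 -100.52  109.32] yaw -29.0700961853338 tilt [ 0. -0. -1.] F [ 0.23 -0.18  0.26] grip -0.0035203765987624758
tool delta [ 0.25 -1.65 35.33]
```

>>> {"api": "play_rows", "payload": {"motion": [[[0, 0, 15], [0, 0, 0]], [[0, 0, 15], [0, 0, 0]], [[0, 0, 5.5], [0, 0, 0]], [[3, 0, 0], [0, 0, 0]], [[3, 0, 0], [0, 0, 0]], [[2, 0, 0], [0, 0, 0]], [[2, 0, 0], [0, 0, 0]], [[1, 0, 0], [0, 0, 0]], [[1, 0, 0], [0, 0, 0]], [[0, 0, 0], [0, 0, 0]]]}}

```text
time_s: 26.13
eef_pos: [449.5, -106.7, 73.3]
ee_rot: [0.0, 0.969, -0.249, 0.0]
force: [-2.4, -0.2, 2.2]
grip_width: 0.001
```

>>> {"api": "play_rows", "payload": {"motion": [[[2.8, 0.8, 0], [0, 0, -3]], [[2.8, 0.8, 0], [0, 0, -3]], [[2.8, 0.8, 0], [0, 0, -3]], [[2.8, 0.8, 0], [0, 0, -3]], [[2.8, 0.8, 0], [0, 0, -3]], [[0, 0, 0], [0, 0, 0]]]}}

```text
time_s: 26.63
eef_pos: [460.9, -115.7, 73.1]
ee_rot: [-0.0, 0.993, -0.12, 0.0]
force: [0.2, 0.4, 0.5]
grip_width: 0.001
```

>>> {"api": "play_rows", "payload": {"motion": [[[0.9, 0.25, 0], [0, 0, -1]], [[0.9, 0.25, 0], [0, 0, -1]], [[0.9, 0.25, 0], [0, 0, -1]], [[0.9, 0.25, 0], [0, 0, -1]], [[0, 0, 0], [0, 0, 0]]]}}

```text
time_s: 27.05
eef_pos: [464.1, -117.4, 73.1]
ee_rot: [-0.0, 0.996, -0.085, -0.0]
force: [-1.4, 0.3, 0.1]
grip_width: 0.0
```

>>> {"api": "play_rows", "payload": {"motion": [[[0.9, 0.25, 0], [0, 0, -1]], [[0.9, 0.25, 0], [0, 0, -1]], [[0.9, 0.25, 0], [0, 0, -1]], [[0, 0, 0], [0, 0, 0]]]}}

```text
time_s: 27.38
eef_pos: [466.1, -118.5, 73.0]
ee_rot: [-0.0, 0.998, -0.059, -0.001]
force: [-6.8, 1.9, 2.7]
grip_width: -0.004
```

The force is rising at about the predicted stop. I'll nip in small steps.

>>> {"api": "play_rows", "payload": {"motion": [[[0.3, 0, 0], [0, 0, 0]], [[0.3, 0, 0], [0, 0, 0]], [[0, 0, 0], [0, 0, 0]]]}}

```text
time_s: 27.63
eef_pos: [466.2, -118.4, 72.9]
ee_rot: [-0.0, 0.998, -0.059, -0.001]
force: [-8.5, 1.2, 3.6]
grip_width: 0.0
```

>>> {"api": "play_rows", "payload": {"motion": [[[0.4, 0, 0], [0, 0, 0]], [[0.4, 0, 0], [0, 0, 0]], [[0.3, 0, 0], [0, 0, 0]], [[0, 0, 0], [0, 0, 0]], [[0, 0, 0], [0, 0, 0]]]}}

```text
time_s: 28.05
eef_pos: [466.4, -118.4, 72.8]
ee_rot: [-0.0, 0.998, -0.059, -0.003]
force: [-13.6, 1.1, 7.4]
grip_width: 0.0
```

Firm at 13.6 N and not moving. I'll back off, rise clear and check the knob angle.

>>> {"api": "play_rows", "payload": {"motion": [[[-2, 0, 0], [0, 0, 0]], [[-5, 0, 0], [0, 0, 0]], [[-6, 0, 0], [0, 0, 0]], [[0, 0, -10], [0, 0, 0]], [[0, 0, -20], [0, 0, 0]], [[0, 0, -30], [0, 0, 0]], [[0, 0, -30], [0, 0, 0]], [[0, 0, -30], [0, 0, 0]], [[-10, 20, -20], [0, 0, 0]], [[-20, 30, 0], [0, 0, 0]], [[-20, 30, 0], [0, 0, 0]], [[-20, 30, 0], [0, 0, 0]], [[-20, 30, 0], [0, 0, 0]], [[-20, 20, 0], [0, 0, 0]], [[-10, 10, 0], [0, 0, 0]], [[0, 0, 0], [0, 0, 0]]]}}

```text
time_s: 29.38
eef_pos: [314.4, -273.4, 214.0]
ee_rot: [0.001, 0.998, -0.061, 0.0]
force: [-0.2, -0.3, -0.4]
grip_width: -0.001
```

Run:
```python
from h import *
a=snap("scene");b=snap("top")
go(0,0,0)
c=lambda im,x0,y0,w:cv2.resize(np.clip(im[y0:y0+120,x0:x0+w,::-1]*1.5,0,255).astype(np.uint8),None,fx=4,fy=4,interpolation=cv2.INTER_CUBIC)
cv2.imwrite("pics/f1.png",np.hstack([c(a,215,140,95),c(b,230,160,105)]))
for n in("tube_rack","tip_box","check_block"):
    r=ctrl.spot_in("top",n)[:1]; print(n,[np.round(np.array(x["position"])*[560,420],1) for x in r])
```

```text
t 29.4833 pos [ 316.08 -271.91  213.77] yaw -6.90011537108957 tilt [ 0. -0. -1.] F [0.58 0.18 0.11] grip -0.003844699627763272
tool delta [-346.68 -232.14  213.22]
tube_rack [array([145.6, 230.3])]
tip_box [array([422.6, 159.6])]
check_block [array([155.5, 163.9])]
```

View pics/f1.png

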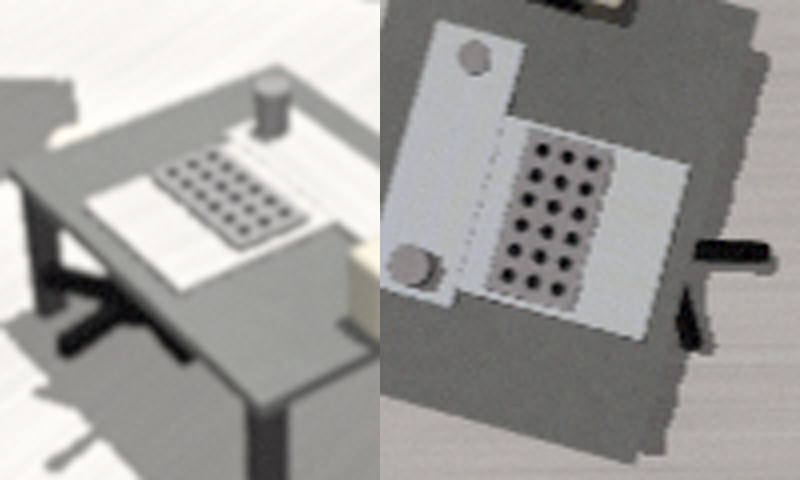

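Run:
```python
from h import *
p=np.load("deck.npy");X=onz("top",(327.1,222.1),80);v=X[:2]-[489,-66.9]
print(np.hypot(*v),np.degrees(np.arctan2(v[1],v[0])-p[2])+90, 157.6-144)
print(ctrl.sense()["force"],ctrl.finish_job())
```

```text
58.62121775249719 13.004007455931415 13.599999999999994
the job is handed in; nothing more can be done
[0.5872867  0.46748141 0.18029283] None
```

The drift pin is down through the swing plate and the deck, and the clamp knob is tightened to its stop. The job was handed in at about 29.5 s of the 67 s allowed.

- **Pin:** it went in with side forces of about 4 N at most. Its head seated at the expected height with about 10 N upward. Seen from both cameras afterwards, it stands upright with its head on the plate and stayed there to the last picture.
- **Knob:** I pushed three arms in turn counter-clockwise until one stopped moving. I then nipped it at 13.6 N along the push, with about 7 N upward at the same time, well under the 40 N limit.
- **Knob check:** the last top picture puts the arm 13.0° past straight out. The nominal stop of 2.75 rad, less two arm spacings, would put it at 13.6°.
- **Bystanders:** the tube rack, tip box and check block were re-detected within 1.2 to 3 px of where they started, which is about the detectors' scatter. The arm never went near them. The robot finished clear of everything.
- **Small disagreements:**
  - The gripper read about 20 mm on the 22 mm pin head.
  - The two cameras differed by about 2 mm on the plate hole.
  - The first knob arm was met about 5 mm later than I reckoned.

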